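# Close the digestion vessel to the first click

### The arm

A 7-joint arm with a two-finger parallel gripper is mounted at the origin on a cart in front of the work surface, level with it; the furniture and walls round the work are solid. World frame = base frame: x ahead of the robot, y to its left, z up, the work surface at z = 0. Lengths are in m, angles in degrees, forces in N, time in s.
With the tool pointing down it reaches from about 0.425 to 0.825 m from the base axis. Payload 3.6 kg.
Tool frame: the origin (TCP) lies on the centre line of the jaws, within the pads' length; the fingertips stand 17 mm ahead of it and the grasp point (between the pads) lies 2 mm behind it; z points along the fingers, y is the direction in which the jaws open and shut (so a half turn about z gives the same grasp; the last joint's range is limited). The gripper opens to 93 mm and grips with 3 to 60 N. Pads are 15 mm wide; open, the fingers measure 128 mm over their backs; the gripper's body (75 mm by 188 mm) begins 65 mm behind the grasp point.
Start: joints at [-74.685, 35.231, -0.722, 81.555, 0.464, 63.22, -2.315], TCP at [0.188, 0.622, 0.236] pointing down, gripper open.
Joint ranges: [-178.69, 178.69], [-17.37, 117.87], [-77.05, 75.6], [15.02, 138.74], [-78.02, 258.01], [0.78, 113.62], [-162.83, 162.83]. Speed limits (degrees/s): [159.86, 159.86, 180, 180, 180, 180, 180].

### API

Orientations are given as a 3x3 rotation matrix whose columns are the frame's x, y, z axes.
In Python, from station import state, viewer, order gives the robot as it stands. The module is installed in compiled form; this text tells all that it offers.
- The arm moves only by the tool carry_out, never from a script. Its argument "steps" is one flat list of numbers, 5 for each row, row after row: the shift along the tool's x, y, z in units of 50 mm (1.0 is 50 mm), then the turn about the tool's z in degrees, then the opening in per cent of the stroke, from 0 (shut) to 100 (fully open). A call has exactly 5 rows; each row is the pose to reach, as a shift and turn from the pose commanded when the call began, along the tool's axes at that moment; what a row does not reach only later rows make up. A row lasts 1/10 s, in which the tool goes at most 50 mm and 8.59 degrees, less where a joint would pass 70% of its speed; a pose out of reach is approached as far as the arm can. A call with a gripper value outside its range is refused whole. The fingers move at their own pace and stop on an object; "newtons" is the grip in N (left out, the last holds). Time passes only in rows, so rows that repeat a pose let the fingers close, or fill a call up. It gives the time, the measured TCP pose, the force and the opening at its end, in the units of the state.
- state(): the state, without advancing time (a new reading comes with each control period).
- viewer.camera(name): name is "scene" or "top" or "wrist"; returns the picture (480x640x3 uint8, blue, green, red); there is no depth.
- viewer.camera_info(name): a dict with "fx", "fy", "cx", "cy" (pixels), "T" (4x4, takes a point from camera to world coordinates). Camera axes: x right, y up, looking along -z (the intrinsics and any distortion apply to the point x, -y, -z); pixel columns grow to the right and rows downward; lengths in m; the calibration is good to about 2 mm. The wrist camera is an equidistant fisheye: a pixel r from the principal point sees the ray r / f radians off the axis. A picture is of the moment at which its call begins: read the wrist's pose just before it. camera_info takes no time and is no camera call; for the wrist camera it gives the pose at the moment of the call.
- order.finish_job(): hands the job in, once; it reports no verdict.
The state is a dict: "t": time; "joint_pos": joint angles; "qd": joint speeds; "tau": joint torques, N m; "eef_pos": TCP position; "orientation": TCP orientation; "ft_force": force on the tool from outside, world axes, zero at the start; "ft_torque": the same for the moment, N m; "finger_gap": finger opening in m.
Only numpy, scipy, OpenCV 4.12 (cv2) and the standard library are available. Lean on these libraries where they do the work, as an engineer would, in place of code of your own. Each camera call takes 0.05 s, during which the arm holds its last target.

### The job

Close the pressure digestion vessel with the orange cap: turn its cap clockwise by the bar handle until the collar's white pointer is stopped by the pin and the torque clutch in the cap gives its first click, then stop at once and let go; a second click is too far. The vessel with the blue cap is already closed, so leave it alone.

Things in the scene. Friction and masses are not known exactly. Their poses are not given: they have to be found in the camera images.
- orange_handle (a point): middle of the orange cap's bar handle, on its vertical turning axis, 120 mm above the worktop. Bar 60 mm long (point x), 16 mm thick (point y), its top at 133 mm, on an orange disc 62 mm across whose top is at 98 mm; white line on the bar's top from the middle to +x. z up. The steel vessel below (92 mm square foot) is bolted down. Place, side and yaw vary.
- orange_collar (a joint): turn of the grey knurled collar (68 mm across, under the orange cap) on the vessel, rad, clockwise from above; starts at 0.1 to 0.45. At 1.0 its white pointer tab (46 mm from the axis) meets the upright red-tipped stop pin (41 mm from the axis, top at 86 mm) and it can go no further. Till then it turns with the cap, friction 0.15 N m.
- orange_cap (a joint): clutch slip of the orange cap past its collar, rad, clockwise from above; 0 at first (white line over pointer). With the collar stopped it takes 0.2 N m, then snaps to rest at 0.5 (29 degrees, first click); 0.2 N m again takes it to 1.0 (second, too far). Let go between 0.3 and 0.7 it settles at 0.5. So turn the handle (1.0 - collar) + 0.5 rad in all.
- blue_handle_end (a point): end of the blue cap's bar handle, 29 mm from its axis, 120 mm above the worktop. This vessel of the same build is closed already and shows the finished look: pointer at the pin, white line one step (29 degrees) past the pointer.
Mind the look-alikes: they are no part of the job. Leave any turquoise look-alike of the part that bears orange_handle alone.

How it is judged:
By the outcome, as a careful person would: the job done as asked, in the order asked, and still so for the second after the job is handed in, with the robot touching nothing.
It also fails if it takes over 38 s, if anything falls off the work surface, if the arm or the gripper's body presses on something with over 40 N, if the wrist force passes 120 N, or if a joint passes its speed limit or range.

## Working session

There is one attempt and no reset: what is moved stays moved. The work goes in short steps, Python scripts to look and compute and a tool call to move; the robot and the scene stay as the last step left them, time stands still between calls to the robot, and variables do not carry over. Pictures are saved under pics/ and viewed, and the job is handed in when it is done.

Besides the shell and the picture viewer there is one more tool, called after ">>>" as name(argument=value, ...) on one line, values as JSON. carry_out: Moves the arm, as the interface text tells. Its arguments: {"type":"object","properties":{"steps":{"type":"array","items":{"type":"number"}},"newtons":{"type":"number"}},"required":["steps"]}

```bash
mkdir -p pics
cat > h.py <<'E'
import numpy as np,cv2
from station import state,viewer,order
def px2w(name,u,v,z,info=None):
    i=info or viewer.camera_info(name);T=np.array(i['T'])
    a=(u-i['cx'])/i['fx'];b=(v-i['cy'])/i['fy']
    if name=='wrist':
        r=np.hypot(a,b);s=np.sin(r)/r if r>1e-9 else 1
        d=np.array([a*s,-b*s,-np.cos(r)])
    else: d=np.array([a,-b,-1])
    d=T[:3,:3]@d;o=T[:3,3];return o+d*(z-o[2])/d[2]
def w2px(name,p):
    i=viewer.camera_info(name);T=np.array(i['T'])
    c=T[:3,:3].T@(np.array(p)-T[:3,3]);x,y,z=c[0],-c[1],-c[2]
    if name=='wrist':
        r=np.hypot(x,y);t=np.arctan2(r,z);k=t/r
    else:k=1/z
    return i['fx']*x*k+i['cx'],i['fy']*y*k+i['cy']
E
python3 - <<'E'
from h import *
for n in ['scene','top']:
    cv2.imwrite(f'pics/{n}0.png',viewer.camera(n))
    i=viewer.camera_info(n);print(n,{k:(np.round(v,3) if k=='T' else v) for k,v in i.items()})
s=state();print(s['t'],s['eef_pos'],np.round(s['orientation'],3),s['finger_gap'])
E
```

```text
scene {'fx': 514.3909311077155, 'fy': 514.3909311077155, 'cx': 309.6554220899559, 'cy': 233.67280879143692, 'T': array([[ 0.709,  0.324, -0.626, -0.361],
       [-0.705,  0.312, -0.637, -0.98 ],
       [-0.011,  0.893,  0.449,  0.708],
       [ 0.   ,  0.   ,  0.   ,  1.   ]])}
top {'fx': 515.9367830370801, 'fy': 515.9367830370801, 'cx': 330.18788098398113, 'cy': 243.5062580150565, 'T': array([[ 0.005,  0.983, -0.184,  0.255],
       [-1.   ,  0.008,  0.011, -0.133],
       [ 0.012,  0.183,  0.983,  1.304],
       [ 0.   ,  0.   ,  0.   ,  1.   ]])}
0.1 [0.18804772 0.62150923 0.23459699] [[-0.957  0.29  -0.001]
 [ 0.29   0.957 -0.002]
 [-0.    -0.002 -1.   ]] 0.09282056168779736
```

View pics/scene0.png

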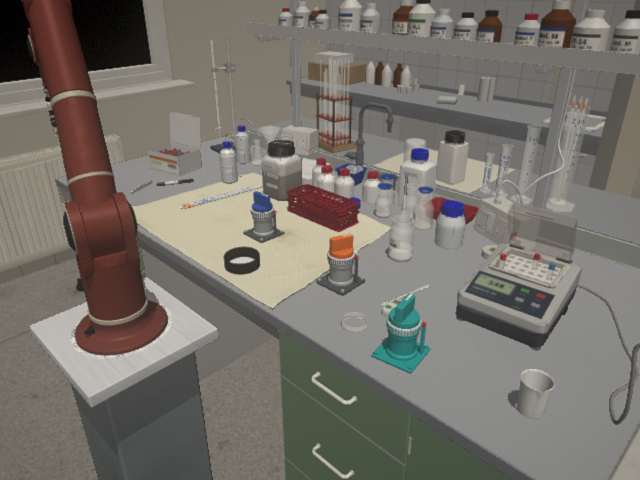

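View pics/top0.png

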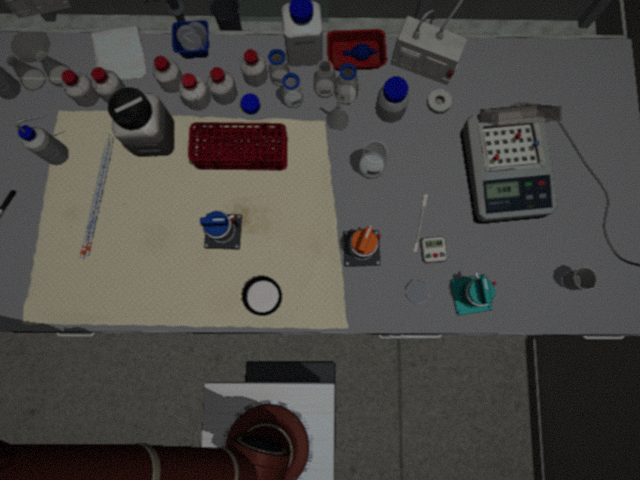

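Three vessels show in the top view: blue cap at about (217,225), orange at (365,242) and turquoise at (480,291). The orange one at (365,242), seen at (341,262) in the scene view, fits by its colour. I'll confirm it in an enlarged crop.

Run:
```python
from h import *
a=cv2.imread('pics/top0.png');b=cv2.imread('pics/scene0.png')
c1=cv2.resize(a[210:280,330:400],(560,560),interpolation=cv2.INTER_CUBIC)
cv2.imwrite('pics/c1.png',c1)
c2=cv2.resize(b[225:300,305:380],(600,600),interpolation=cv2.INTER_CUBIC)
cv2.imwrite('pics/c2.png',c2)
print(px2w('top',366,240,.133),px2w('top',362,247,0))
```

```text
[ 0.48238314 -0.22965786  0.133     ] [ 0.48982399 -0.23016546  0.        ]
```

View pics/c1.png

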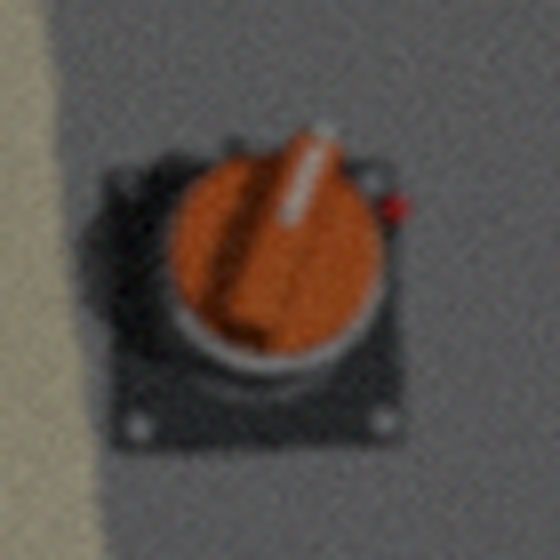

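View pics/c2.png

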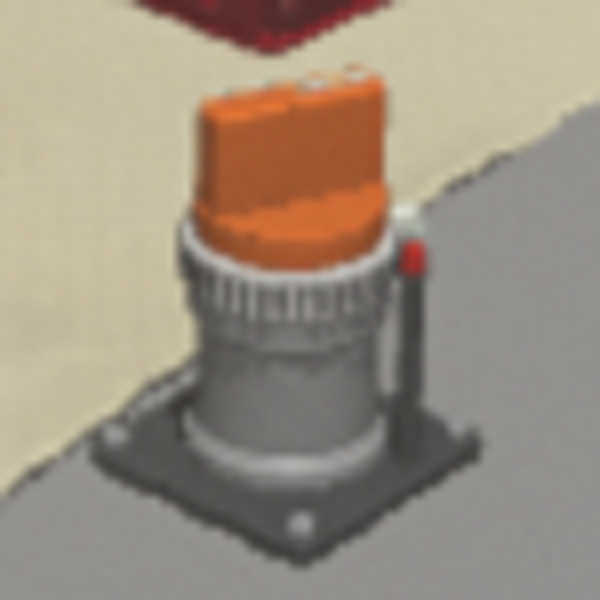

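Run:
```python
from h import *
f=lambda x,y:(330+(x+.5)/8-.5,210+(y+.5)/8-.5)
P=lambda x,y,z:px2w('top',*f(x,y),z)
m=P(289,222,.133);e=P(325,128,.133);b=P(247,312,.133);pin=P(397,208,.086);disc=P(277,255,.098)
print(m,e,b,'pin',pin,'disc',disc,(e+b)/2)
foot=[P(110,160,.0),P(400,165,0),P(405,440,0),P(118,447,0)];print(np.mean(foot,0))
d=e-b;print('yaw',np.degrees(np.arctan2(d[1],d[0])));c=(e+b)/2;q=pin-c;print('pin az',np.degrees(np.arctan2(q[1],q[0])),np.hypot(q[0],q[1]))
```

```text
[ 0.48871719 -0.22898031  0.133     ] [ 0.51666595 -0.23965935  0.133     ] [ 0.46216949 -0.21666998  0.133     ] pin [ 0.50266184 -0.26542665  0.086     ] disc [ 0.48566339 -0.22818842  0.098     ] [ 0.48941772 -0.22816467  0.133     ]
[ 0.48896977 -0.22977344  0.        ]
yaw -22.872482128122446
pin az -70.43314692211506 0.03954569779602782
```

Run:
```python
from h import *
for n,u,v,z in [('bigbottle',130,105,.17),('bluebottle',25,132,.12),('blue',216,225,.133),('blk',262,295,0)]:print(n,px2w('top',u,v,z))
R=np.array(state()['orientation']);p=np.array(state()['eef_pos'])
for t in [(.36,.42,.236),(.47,.15,.236),(.50,.0,.236),(.489,-.1,.236),(.489,-.228,.236)]:
    print(t,R.T@(np.array(t)-p)/.05)
```

```text
bigbottle [0.79287704 0.32409376 0.17      ]
bluebottle [0.74401768 0.59107135 0.12      ]
blue [0.51508922 0.1180416  0.133     ]
blk [0.36502124 0.02274264 0.        ]
(0.36, 0.42, 0.236) [-4.45868555 -2.86179713 -0.02122008]
(0.47, 0.15, 0.236) [-8.12804145 -7.39343187 -0.01054922]
(0.5, 0.0, 0.236) [-9.57100558e+00 -1.00911744e+01 -4.23182723e-03]
(0.489, -0.1, 0.236) [-9.93954177e+00 -1.20691936e+01  3.67521389e-04]
(0.489, -0.228, 0.236) [-1.06808047e+01 -1.45195194e+01  6.07857331e-03]
```

>>> carry_out(steps=[-0.8, -0.5, 0, 0, 100, -1.6, -1.0, 0, 0, 100, -2.4, -1.5, 0, 0, 100, -3.2, -2.0, 0, 0, 100, -4.0, -2.5, 0, 0, 100])

```text
t: 0.6
eef_pos: [0.3443, 0.4427, 0.2353]
orientation: [[-0.957, 0.289, -0.0], [0.289, 0.957, -0.001], [0.0, -0.001, -1.0]]
ft_force: [1.0, 1.0, -0.1]
finger_gap: 0.093
```

>>> carry_out(steps=[-0.7, -0.6, 0, 0, 100, -1.4, -1.3, 0, 0, 100, -2.1, -2.0, 0, 0, 100, -2.8, -2.8, 0, 0, 100, -3.5, -3.6, 0, 0, 100])

```text
t: 1.1
eef_pos: [0.4566, 0.2254, 0.2354]
orientation: [[-0.957, 0.289, -0.0], [0.289, 0.957, -0.0], [0.0, -0.0, -1.0]]
ft_force: [0.9, -0.1, 0.5]
finger_gap: 0.0932
```

Run:
```python
from h import *
i=viewer.camera_info('wrist');im=viewer.camera('wrist');cv2.imwrite('pics/w1.png',im)
print(np.round(i['T'],3),i['fx'],state()['eef_pos'],w2px('wrist',(.515,.118,.133)),state()['joint_pos'])
```

```text
[[ 0.289 -0.926 -0.243  0.389]
 [ 0.957  0.279  0.073  0.245]
 [ 0.    -0.254  0.967  0.385]
 [ 0.     0.     0.     1.   ]] 371.64829954431775 [0.46131384 0.21391832 0.23552945] (np.float64(222.97687584386512), np.float64(347.252439811983)) [-29.37489108  22.73323243   2.43526494 104.69623109  -0.5259152
  52.68322579  45.47946703]
```

View pics/w1.png

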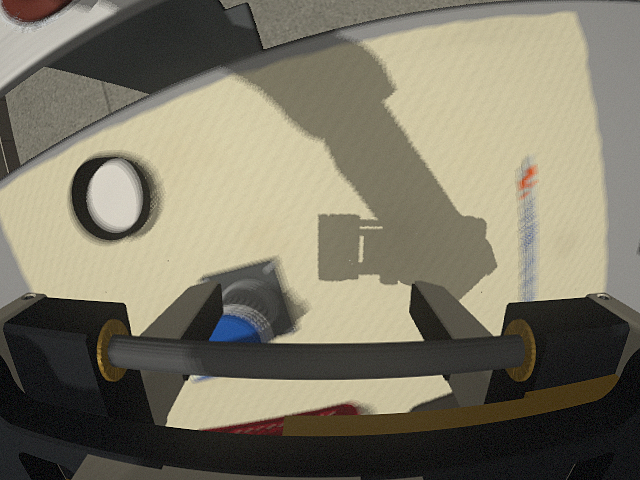

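The fingers hide the blue vessel at about (235,320), so I'll shift to put it in the camera's clear zone.

>>> carry_out(steps=[-0.8, -0.3, 0, 0, 100, -1.6, -0.7, 0, 0, 100, -2.4, -1.0, 0, 0, 100, -3.2, -1.3, 0, 0, 100, -3.6, -1.5, 0, 0, 100])

```text
t: 1.65
eef_pos: [0.6091, 0.0998, 0.2349]
orientation: [[-0.956, 0.294, 0.001], [0.294, 0.956, -0.002], [-0.001, -0.002, -1.0]]
ft_force: [0.0, 0.3, 0.4]
finger_gap: 0.0931
```

Run:
```python
from h import *
viewer.camera('wrist')
viewer.camera('wrist')
i=viewer.camera_info('wrist');im=viewer.camera('wrist');cv2.imwrite('pics/w2.png',im)
import pickle;pickle.dump(i,open('w2.pkl','wb'))
print(state()['eef_pos'],w2px('wrist',(.515,.118,.133)),state()['joint_pos'])
```

```text
[0.60702216 0.10195756 0.23467699] (np.float64(299.22291807617876), np.float64(117.42357719064628)) [-13.46130436  32.1646101    3.11005669  87.7541981   -1.87184833
  60.23217414  63.08592941]
```

View pics/w2.png

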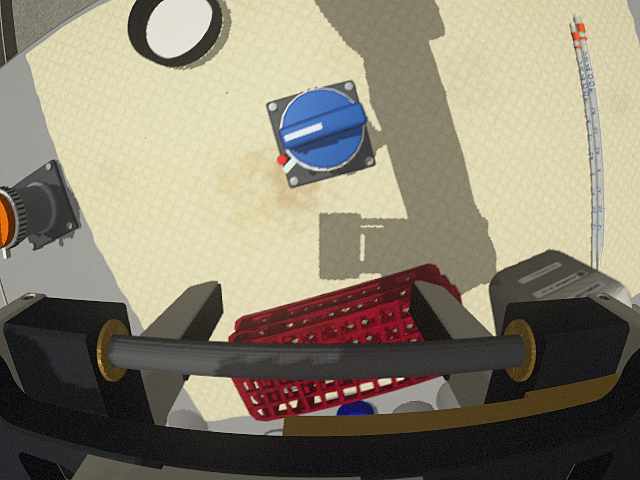

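The blue vessel sits at (322,128). Its white line points lower-left to (285,138), the pin tip is at (282,160) and the pointer at (289,166). Next I take the same view of the orange one.

>>> carry_out(steps=[-0.2, -0.9, 0, 0, 100, -0.4, -1.8, 0, 0, 100, -0.6, -2.7, 0, 0, 100, -0.8, -3.6, 0, 0, 100, -1.0, -4.5, 0, 0, 100])

```text
t: 2.3
eef_pos: [0.5887, -0.1252, 0.2357]
orientation: [[-0.958, 0.286, -0.001], [0.286, 0.958, 0.002], [0.001, 0.002, -1.0]]
ft_force: [0.0, -0.7, -0.6]
finger_gap: 0.0931
```

>>> carry_out(steps=[-0.2, -0.8, 0, 0, 100, -0.4, -1.6, 0, 0, 100, -0.5, -2.2, 0, 0, 100, -0.5, -2.3, 0, 0, 100, -0.5, -2.3, 0, 0, 100])

```text
t: 2.8
eef_pos: [0.5797, -0.2425, 0.2355]
orientation: [[-0.957, 0.29, -0.001], [0.29, 0.957, 0.002], [0.001, 0.001, -1.0]]
ft_force: [0.2, 0.6, -0.6]
finger_gap: 0.093
```

Run:
```python
from h import *
viewer.camera('wrist')
viewer.camera('wrist')
i=viewer.camera_info('wrist');im=viewer.camera('wrist');cv2.imwrite('pics/w3.png',im)
import pickle;pickle.dump(i,open('w3.pkl','wb'))
u,v=map(int,w2px('wrist',(.489,-.229,.11)));print(state()['eef_pos'],u,v,state()['joint_pos'])
a=cv2.imread('pics/w2.png')
o=[]
for m,u0,v0 in[(a,320,130),(im,u,v)]:
    u0=min(max(u0,60),580);v0=max(v0,60);print(u0-60,v0-60)
    o.append(cv2.resize(m[v0-60:v0+60,u0-60:u0+60],(600,600),interpolation=cv2.INTER_CUBIC))
cv2.imwrite('pics/c3b.png',o[0]);cv2.imwrite('pics/c3o.png',o[1])
```

```text
[ 0.58098875 -0.23998385  0.23564249] 294 122 [18.20084686 33.29379098  3.92499154 85.4664861  -2.60770427 61.36600588
 96.17127994]
260 70
234 62
```

View pics/c3b.png

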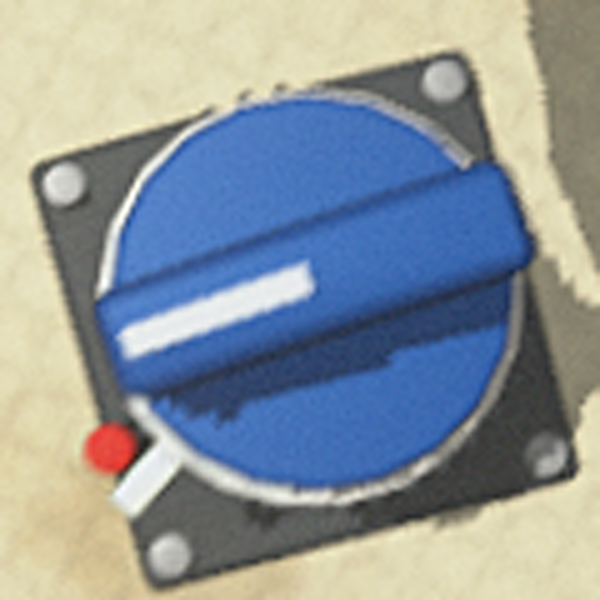

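View pics/c3o.png

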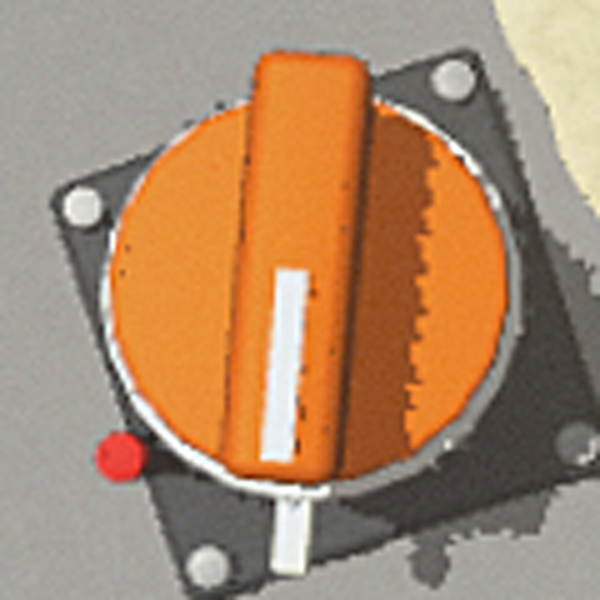

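Run:
```python
from h import *
import pickle
def an(d):return np.degrees(np.arctan2(d[1],d[0]))
for nm,ox,oy,pts in [('w2',260,70,dict(ls=(308,278),le=(122,343),b1=(515,215),b2=(112,345),pin=(110,447),pt=(125,503),pt0=(165,455),disc=(318,292))),
                ('w3',234,62,dict(ls=(292,270),le=(278,460),b1=(313,57),b2=(283,474),pin=(121,457),pt=(289,570),pt0=(292,505),disc=(309,290)))]:
    i=pickle.load(open(nm+'.pkl','rb'));Z=dict(pin=.086,pt=.075,pt0=.075,disc=.098)
    W={k:px2w('wrist',ox+(x+.5)/5-.5,oy+(y+.5)/5-.5,Z.get(k,.133),i) for k,(x,y) in pts.items()}
    print(nm,{k:np.round(v[:2],4) for k,v in W.items()})
    c=(W['b1']+W['b2'])/2;print('c',c)
    print('line',an(W['le']-W['ls']),'bar',an(W['b2']-W['b1']),'len',np.linalg.norm(W['b2']-W['b1']))
    for c in ((W['b1']+W['b2'])/2,W['disc']):
        for k in('pin','pt'):q=W[k]-c;print(k,an(q),np.hypot(q[0],q[1]))
```

```text
w2 {'ls': array([0.5263, 0.1275]), 'le': array([0.5272, 0.1013]), 'b1': array([0.5259, 0.1566]), 'b2': array([0.5271, 0.0999]), 'pin': array([0.5399, 0.091 ]), 'pt': array([0.5496, 0.0894]), 'pt0': array([0.5439, 0.0982]), 'disc': array([0.5267, 0.1294])}
c [0.52647802 0.12826333 0.133     ]
line -88.00860855569223 bar -88.77166773604857 len 0.05666850766936658
pin -70.16363407653579 0.039659489914298414
pt -59.290468803475775 0.045178758316536546
pin -71.07425878580086 0.0406801920180684
pt -60.318584122924726 0.046061549267878185
w3 {'ls': array([ 0.4861, -0.2286]), 'le': array([ 0.5103, -0.2378]), 'b1': array([ 0.4586, -0.2175]), 'b2': array([ 0.5123, -0.2377]), 'pin': array([ 0.5017, -0.2649]), 'pt': array([ 0.5278, -0.2453]), 'pt0': array([ 0.5175, -0.2417]), 'disc': array([ 0.4861, -0.228 ])}
c [ 0.4854732  -0.22759786  0.133     ]
line -20.92870417672852 bar -20.643313419523405 len 0.057439399395242736
pin -66.56582729428037 0.040698620264337036
pt -22.732158521826076 0.045881049511577676
pin -67.1670471971994 0.04003658678848071
pt -22.53277308697294 0.04511122035265558
```

The orange pointer is at (289,570) and its line at yaw -21.3°; the pin is at -66.9°. On the blue vessel the line stands 17.8° past the pin. That puts the orange target at about -84.7°, roughly 63° clockwise. I'll align above it.

>>> carry_out(steps=[0.7, -0.1, 0, 2, 100, 1.3, -0.2, 0, 4.4, 100, 1.89, -0.32, 0, 4.4, 100, 1.89, -0.32, 0.6, 4.4, 100, 1.89, -0.32, 1.0, 4.4, 100])

```text
t: 3.45
eef_pos: [0.4849, -0.2291, 0.1855]
orientation: [[-0.933, 0.359, 0.001], [0.359, 0.933, 0.001], [-0.0, 0.001, -1.0]]
ft_force: [0.5, -0.4, -0.1]
finger_gap: 0.0932
```

Run:
```python
from h import *
for k in range(3): viewer.camera('top')
im=viewer.camera('wrist');cv2.imwrite('pics/w4.png',im)
s=state();R=np.array(s['orientation']);p=np.array(s['eef_pos']);print(p,np.degrees(np.arctan2(R[1,0],R[0,0])),R.T@(np.array([.4858,-.2279,.121])-p)/.05,s['t'],s['ft_torque'],s['ft_force'],R)
```

```text
[ 0.48586394 -0.23022512  0.18604472] 158.9222598262911 [0.01809671 0.04213005 1.30091813] 3.65 [-0.03856106 -0.00635628 -0.02310196] [ 0.08331172 -0.51480886 -0.40412642] [[-9.33093317e-01  3.59634174e-01  3.50257228e-04]
 [ 3.59634318e-01  9.33093179e-01  5.25041139e-04]
 [-1.37999894e-04  6.15876897e-04 -9.99999801e-01]]
```

View pics/w4.png

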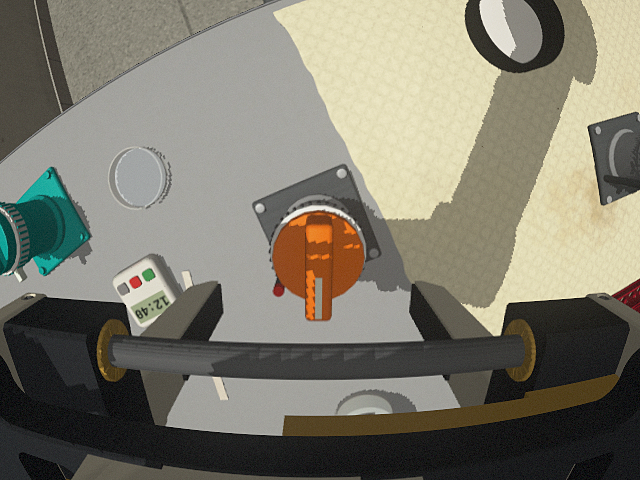

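The orange bar at (318,270) is centred between the jaws and parallel to the pads. I descend and grip.

>>> carry_out(steps=[0.02, 0.03, 0.5, 0, 100, 0.02, 0.03, 0.9, 0, 100, 0.02, 0.03, 1.2, 0, 100, 0.02, 0.03, 1.3, 0, 100, 0.02, 0.03, 1.3, 0, 60])

```text
t: 4.15
eef_pos: [0.4853, -0.2296, 0.1211]
orientation: [[-0.932, 0.361, 0.001], [0.361, 0.932, -0.0], [-0.001, 0.0, -1.0]]
ft_force: [-0.4, -0.5, 0.5]
finger_gap: 0.0889
```

>>> carry_out(steps=[0, 0, 0, 0, 0, 0, 0, 0, 0, 0, 0, 0, 0, 0, 0, 0, 0, 0, 0, 0, 0, 0, 0, 0, 0], newtons=35)

```text
t: 4.65
eef_pos: [0.4847, -0.23, 0.1209]
orientation: [[-0.932, 0.362, 0.0], [0.362, 0.932, -0.0], [-0.0, -0.0, -1.0]]
ft_force: [-0.4, -0.4, 0.0]
finger_gap: 0.0494
```

Run:
```python
from h import *
s=state();R=np.array(s['orientation']);print(s['eef_pos'],np.degrees(np.arctan2(R[1,0],R[0,0])),s['finger_gap'],s['ft_torque'],s['ft_force'],s['joint_pos'])
```

```text
[ 0.48473692 -0.22996036  0.12089234] 158.76743210998532 0.04941883175266571 [ 0.01054273  0.02646157 -0.04856942] [-0.41412228 -0.38729193  0.01562952] [ 20.18394155  33.65362237   4.33249382 108.03176458  -3.85591316
  38.43284362  95.58124641]
```

>>> carry_out(steps=[0, 0, 0, 0, 0, 0, 0, 0, 0, 0, 0, 0, 0, 0, 0, 0, 0, 0, 0, 0, 0, 0, 0, 0, 0])

```text
t: 5.15
eef_pos: [0.4853, -0.2279, 0.1206]
orientation: [[-0.933, 0.361, 0.0], [0.361, 0.933, 0.002], [0.0, 0.002, -1.0]]
ft_force: [1.5, 3.6, 0.2]
finger_gap: 0.0159
```

Run:
```python
from h import *
s=state();R=np.array(s['orientation']);print(s['eef_pos'],np.degrees(np.arctan2(R[1,0],R[0,0])),s['finger_gap'],s['ft_torque'],s['ft_force'])
```

```text
[ 0.48534068 -0.22793573  0.12059195] 158.86023082004115 0.015860755996987816 [ 0.66025292 -0.21367534 -0.03022442] [1.48679409 3.63138037 0.15071785]
```

>>> carry_out(steps=[0, 0.03, 0, 3, 0, 0, 0.03, 0, 7, 0, 0, 0.03, 0, 11, 0, 0, 0.03, 0, 15, 0, 0, 0.03, 0, 18, 0])

```text
t: 5.65
eef_pos: [0.4854, -0.2278, 0.1206]
orientation: [[-0.774, 0.633, -0.0], [0.633, 0.774, 0.001], [0.0, 0.0, -1.0]]
ft_force: [0.7, 2.4, -0.5]
finger_gap: 0.0157
```

```bash
cat > st.py <<'E'
from h import *
s=state();R=np.array(s['orientation']);print(s['t'],np.round(s['eef_pos'],4),'bar',np.degrees(np.arctan2(R[1,0],R[0,0]))-180,s['finger_gap'],np.round(s['ft_torque'],3),np.round(s['ft_force'],2),np.round(s['joint_pos'],1))
E
python3 st.py
```

```text
5.65 [ 0.4854 -0.2278  0.1206] bar -39.27627052012642 0.015748411744166038 [ 0.374 -0.231  0.191] [ 0.67  2.43 -0.5 ] [ 16.5  33.9   9.6 108.2  -8.6  38.6  82. ]
```

>>> carry_out(steps=[0, 0, 0, 3, 0, 0, 0, 0, 6, 0, 0, 0, 0, 9, 0, 0, 0, 0, 11, 0, 0, 0, 0, 13, 0])

```text
t: 6.15
eef_pos: [0.4854, -0.2278, 0.1206]
orientation: [[-0.612, 0.791, 0.0], [0.791, 0.612, 0.001], [0.001, 0.0, -1.0]]
ft_force: [1.6, 1.3, -0.4]
finger_gap: 0.016
```

```bash
python3 st.py
python3 - <<'E'
from h import *
im=viewer.camera('wrist');cv2.imwrite('pics/w5.png',im);im=viewer.camera('scene');cv2.imwrite('pics/s5.png',cv2.resize(im[225:300,305:380],(600,600),interpolation=cv2.INTER_CUBIC))
E
```

```text
6.15 [ 0.4854 -0.2278  0.1206] bar -52.270360269505986 0.01598113237274955 [ 0.47  -0.228  0.113] [ 1.55  1.31 -0.38] [ 14.1  34.2  13.4 108.2 -12.   38.9  72.3]
```

View pics/w5.png

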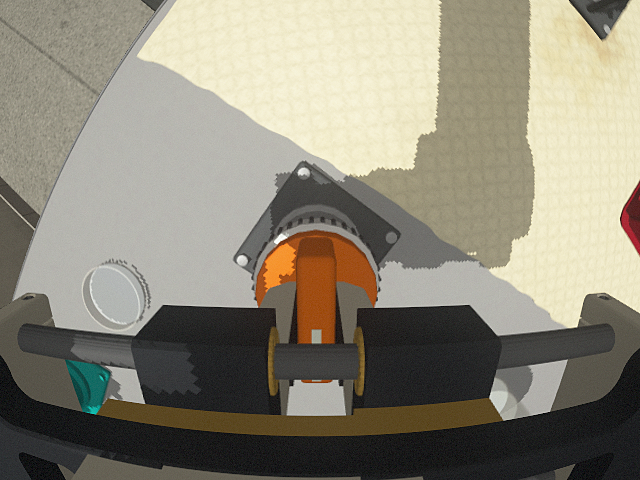

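View pics/s5.png

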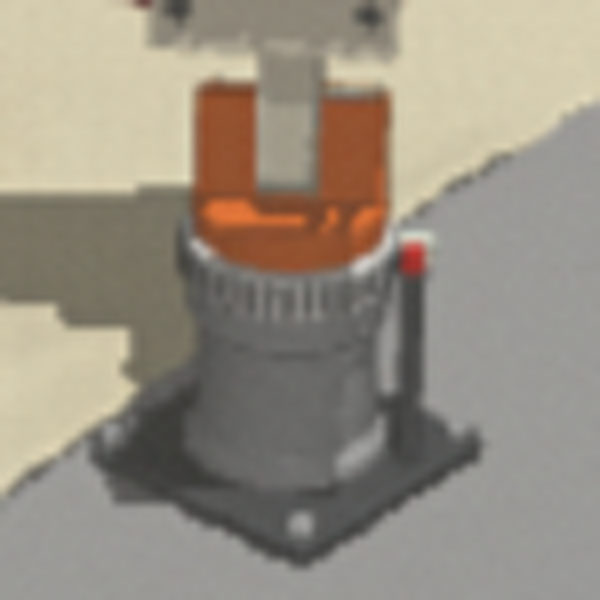

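The pointer at (418,238) in the crop is almost at the pin, and the bar follows the jaws. I continue in small steps and watch the torque.

>>> carry_out(steps=[0, 0, 0, 1, 0, 0, 0, 0, 2, 0, 0, 0, 0, 3, 0, 0, 0, 0, 4, 0, 0, 0, 0, 5, 0])

```text
t: 6.75
eef_pos: [0.4854, -0.2279, 0.1206]
orientation: [[-0.54, 0.841, 0.0], [0.841, 0.54, 0.001], [0.001, 0.0, -1.0]]
ft_force: [1.2, 4.6, -0.5]
finger_gap: 0.0157
```

```bash
python3 st.py
```

```text
6.75 [ 0.4854 -0.2279  0.1206] bar -57.28262282121415 0.015715679525650797 [ 0.885 -0.404  0.22 ] [ 1.21  4.58 -0.54] [ 13.1  34.3  14.8 108.3 -13.3  39.1  68.6]
```

>>> carry_out(steps=[0, 0, 0, 1, 0, 0, 0, 0, 2, 0, 0, 0, 0, 3, 0, 0, 0, 0, 4, 0, 0, 0, 0, 5, 0])

```text
t: 7.25
eef_pos: [0.4854, -0.2279, 0.1206]
orientation: [[-0.465, 0.885, -0.0], [0.885, 0.465, 0.001], [0.001, 0.0, -1.0]]
ft_force: [2.4, 4.4, -0.4]
finger_gap: 0.0162
```

```bash
python3 st.py
```

```text
7.25 [ 0.4854 -0.2279  0.1206] bar -62.27021073173425 0.016161506001023323 [ 1.08  -0.465  0.192] [ 2.41  4.43 -0.44] [ 12.2  34.5  16.3 108.3 -14.6  39.2  64.9]
```

>>> carry_out(steps=[0, 0, 0, 1, 0, 0, 0, 0, 2, 0, 0, 0, 0, 3, 0, 0, 0, 0, 4, 0, 0, 0, 0, 5, 0])

```text
t: 7.75
eef_pos: [0.4854, -0.2279, 0.1206]
orientation: [[-0.386, 0.922, 0.0], [0.922, 0.386, 0.001], [0.001, 0.0, -1.0]]
ft_force: [2.0, 5.0, -0.8]
finger_gap: 0.016
```

```bash
python3 st.py
```

```text
7.75 [ 0.4854 -0.2279  0.1206] bar -67.29039981576325 0.016032284038023304 [ 1.074 -0.451  0.165] [ 2.01  4.96 -0.79] [ 11.2  34.6  17.8 108.3 -15.9  39.4  61.1]
```

>>> carry_out(steps=[0, 0, 0, 2, 0, 0, 0, 0, 4, 0, 0, 0, 0, 6, 0, 0, 0, 0, 8, 0, 0, 0, 0, 10, 0])

```text
t: 8.25
eef_pos: [0.4854, -0.2279, 0.1206]
orientation: [[-0.217, 0.976, 0.0], [0.976, 0.217, 0.001], [0.001, 0.001, -1.0]]
ft_force: [1.5, 5.6, -1.5]
finger_gap: 0.0159
```

```bash
python3 st.py;python3 - <<'E'
from h import *
im=viewer.camera('wrist');cv2.imwrite('pics/w6.png',im);im=viewer.camera('scene');cv2.imwrite('pics/s6.png',cv2.resize(im[225:300,305:380],(600,600),interpolation=cv2.INTER_CUBIC))
E
```

```text
8.25 [ 0.4854 -0.2279  0.1206] bar -77.4393505895548 0.015862075611355903 [ 1.017 -0.51  -0.163] [ 1.5   5.58 -1.46] [  9.4  35.   20.7 108.4 -18.5  39.9  53.6]
```

View pics/s6.png

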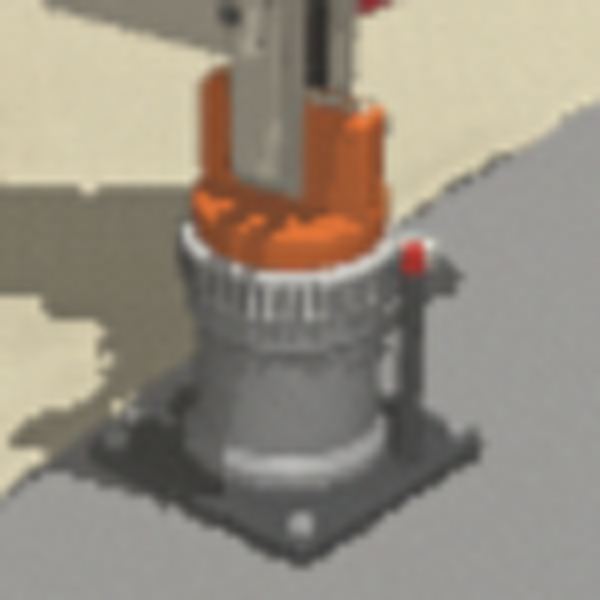

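View pics/w6.png

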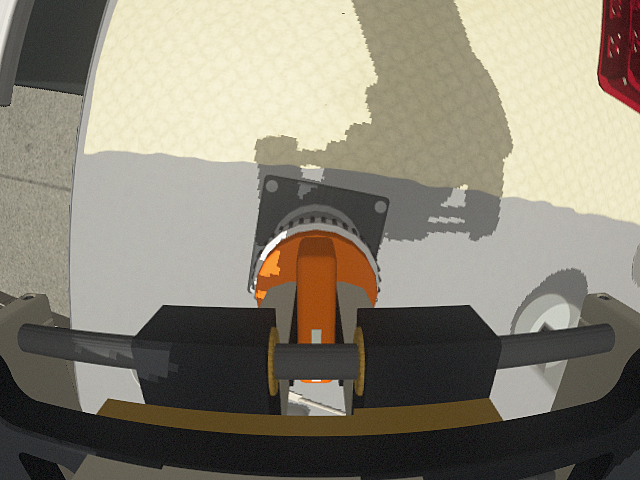

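The torque changed sign to -0.16 N m: the clutch has passed its peak and is now pulling forward to the first click. I follow it to its rest angle and check the torque.

>>> carry_out(steps=[0, 0, 0, 1.5, 0, 0, 0, 0, 3, 0, 0, 0, 0, 4.5, 0, 0, 0, 0, 6, 0, 0, 0, 0, 6, 0])

```text
t: 8.85
eef_pos: [0.4854, -0.2279, 0.1206]
orientation: [[-0.117, 0.993, -0.0], [0.993, 0.117, 0.001], [0.001, 0.0, -1.0]]
ft_force: [3.0, 5.1, -0.4]
finger_gap: 0.0155
```

```bash
python3 st.py
```

```text
8.85 [ 0.4854 -0.2279  0.1206] bar -83.26619360849013 0.015473738635560253 [ 1.033 -0.523  0.073] [ 2.98  5.12 -0.44] [  8.3  35.3  22.4 108.4 -20.   40.2  49.2]
```

The torque is near zero and the bar is at -83.3°, as predicted for the first click. I release, then lift.

>>> carry_out(steps=[0, 0, 0, 0, 30, 0, 0, 0, 0, 60, 0, 0, 0, 0, 80, 0, 0, 0, 0, 80, 0, 0, 0, 0, 80])

```text
t: 9.35
eef_pos: [0.485, -0.2291, 0.1207]
orientation: [[-0.117, 0.993, -0.0], [0.993, 0.117, -0.001], [-0.001, -0.0, -1.0]]
ft_force: [0.7, -0.7, 0.2]
finger_gap: 0.0514
```

```bash
python3 st.py
```

```text
9.35 [ 0.485  -0.2291  0.1207] bar -83.27429983527178 0.05141892362558098 [-0.088  0.04   0.02 ] [ 0.67 -0.69  0.19] [  8.3  35.3  22.5 108.4 -20.   40.1  49.2]
```

>>> carry_out(steps=[0, 0, -0.6, 0, 90, 0, 0, -1.2, 0, 90, 0, 0, -1.8, 0, 90, 0, 0, -2.3, 0, 90, -0.5, 0, -2.3, 0, 90])

```text
t: 9.85
eef_pos: [0.4906, -0.2514, 0.2392]
orientation: [[-0.123, 0.992, 0.007], [0.992, 0.123, -0.0], [-0.001, 0.007, -1.0]]
ft_force: [1.3, 0.1, -0.7]
finger_gap: 0.0834
```

>>> carry_out(steps=[-0.6, 0, 0, 0, 90, -1.2, 0, 0, 0, 90, -1.4, 0, 0, 0, 90, -1.4, 0, 0, 0, 90, -1.4, 0, 0, 0, 90])

```text
t: 10.35
eef_pos: [0.4965, -0.3213, 0.2352]
orientation: [[-0.119, 0.993, -0.001], [0.993, 0.119, 0.002], [0.002, -0.0, -1.0]]
ft_force: [-0.6, 0.2, -0.8]
finger_gap: 0.0841
```

```bash
python3 st.py;python3 - <<'E'
from h import *
viewer.camera('wrist')
i=viewer.camera_info('wrist');im=viewer.camera('wrist');cv2.imwrite('pics/w7.png',im)
import pickle;pickle.dump(i,open('w7.pkl','wb'))
u,v=map(int,w2px('wrist',(.486,-.228,.11)));u=max(u,60);v=max(v,60);print(u-60,v-60)
cv2.imwrite('pics/c7.png',cv2.resize(im[v-60:v+60,u-60:u+60],(600,600),interpolation=cv2.INTER_CUBIC))
E
```

```text
10.35 [ 0.4965 -0.3213  0.2352] bar -83.17498255186239 0.08405393131622803 [-0.085  0.092 -0.033] [-0.61  0.2  -0.8 ] [ 14.5  31.9  26.5  92.3 -15.9  59.7  52.5]
256 58
```

View pics/c7.png

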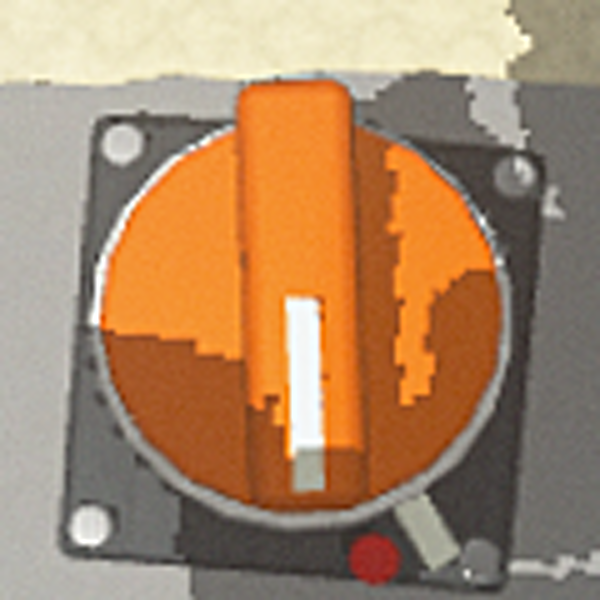

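Run:
```python
from h import *
import pickle
i=pickle.load(open('w7.pkl','rb'))
P=lambda x,y,z:px2w('wrist',256+(x+.5)/5-.5,58+(y+.5)/5-.5,z,i)
an=lambda d:np.degrees(np.arctan2(d[1],d[0]))
ls,le=P(302,298,.133),P(309,490,.133);b1,b2=P(295,83,.133),P(308,505,.133);c=(b1+b2)/2
print(c,'line',an(le-ls),'bar',an(b2-b1),'pin',an(P(375,559,.086)-c),'pt',an(P(443,560,.075)-c))
```

```text
[ 0.48530887 -0.22815257  0.133     ] line -81.00862179601488 bar -81.35119373820109 pin -66.15789541431452 pt -52.16268351656339
```

The line is 29° past the pointer, which is exactly one step, so the first click holds. But the pointer tab at (425,530) shows a gap of about 3° to the pin at (375,559): 14° against 10.9° on the blue vessel. The snap, held back by my grip, probably kicked the collar back a little. I'll regrip and push it the last few degrees to the pin, well short of the second click.

>>> carry_out(steps=[0.8, 0, 0, -1, 90, 1.6, 0, 0, -1.7, 90, 1.92, 0, 0, -1.7, 90, 1.92, 0, 0.7, -1.7, 90, 1.92, 0, 1.3, -1.7, 90])

```text
t: 10.95
eef_pos: [0.486, -0.2249, 0.1707]
orientation: [[-0.152, 0.988, 0.002], [0.988, 0.152, 0.001], [0.0, 0.003, -1.0]]
ft_force: [0.5, 0.2, 0.4]
finger_gap: 0.0837
```

>>> carry_out(steps=[0, 0, 0.5, 0, 80, 0, 0, 0.9, 0, 70, 0, 0, 1.0, 0, 60, 0, 0, 1.0, 0, 50, 0, 0, 1.0, 0, 30])

```text
t: 11.45
eef_pos: [0.4858, -0.2275, 0.1217]
orientation: [[-0.148, 0.989, 0.002], [0.989, 0.148, -0.001], [-0.001, 0.002, -1.0]]
ft_force: [1.0, -0.7, -1.3]
finger_gap: 0.0483
```

```bash
python3 st.py
```

```text
11.45 [ 0.4858 -0.2275  0.1217] bar -81.49380158194262 0.04826812613276069 [-0.002  0.026 -0.049] [ 0.97 -0.74 -1.32] [  8.2  35.1  22.3 108.4 -19.9  40.1  50.8]
```

>>> carry_out(steps=[0, 0, 0, 0, 0, 0, 0, 0, 0, 0, 0, 0, 0, 0, 0, 0, 0, 0, 0, 0, 0, 0, 0, 0, 0], newtons=35)

```text
t: 11.95
eef_pos: [0.4854, -0.2275, 0.121]
orientation: [[-0.147, 0.989, 0.001], [0.989, 0.147, -0.0], [-0.0, 0.001, -1.0]]
ft_force: [0.9, 0.5, 1.5]
finger_gap: 0.0157
```

```bash
python3 st.py
```

```text
11.95 [ 0.4854 -0.2275  0.121 ] bar -81.52116954735422 0.015716169133443734 [ 0.024  0.042 -0.019] [0.9  0.54 1.46] [  8.3  35.2  22.3 108.5 -19.9  40.1  50.8]
```

>>> carry_out(steps=[0, 0, 0, 1, 0, 0, 0, 0, 2, 0, 0, 0, 0, 3, 0, 0, 0, 0, 3, 0, 0, 0, 0, 3, 0])

```text
t: 12.45
eef_pos: [0.4854, -0.2276, 0.1209]
orientation: [[-0.096, 0.995, 0.001], [0.995, 0.096, -0.0], [-0.0, 0.001, -1.0]]
ft_force: [-0.2, -0.1, 4.3]
finger_gap: 0.0164
```

```bash
python3 st.py
```

```text
12.45 [ 0.4854 -0.2276  0.1209] bar -84.51477774484762 0.016350055050915566 [0.022 0.015 0.05 ] [-0.21 -0.07  4.27] [  7.7  35.3  23.2 108.5 -20.7  40.2  48.5]
```

>>> carry_out(steps=[0, 0, 0, 1, 0, 0, 0, 0, 2, 0, 0, 0, 0, 2, 0, 0, 0, 0, 2, 0, 0, 0, 0, 2, 0])

```text
t: 12.95
eef_pos: [0.4854, -0.2276, 0.121]
orientation: [[-0.06, 0.998, 0.001], [0.998, 0.06, -0.0], [-0.0, 0.001, -1.0]]
ft_force: [1.0, 1.1, 4.4]
finger_gap: 0.0157
```

```bash
python3 st.py
```

```text
12.95 [ 0.4854 -0.2276  0.121 ] bar -86.55774490549648 0.015748392875776 [0.095 0.004 0.16 ] [0.96 1.07 4.43] [  7.4  35.4  23.8 108.5 -21.2  40.3  47. ]
```

>>> carry_out(steps=[0, 0, 0, 1, 0, 0, 0, 0, 2, 0, 0, 0, 0, 2, 0, 0, 0, 0, 2, 0, 0, 0, 0, 2, 0])

```text
t: 13.45
eef_pos: [0.4854, -0.2276, 0.1209]
orientation: [[-0.025, 1.0, 0.001], [1.0, 0.025, -0.0], [-0.0, 0.001, -1.0]]
ft_force: [-0.0, 0.2, 5.5]
finger_gap: 0.016
```

```bash
python3 st.py
python3 - <<'E'
from h import *
im=viewer.camera('scene');cv2.imwrite('pics/s8.png',cv2.resize(im[225:300,305:380],(600,600),interpolation=cv2.INTER_CUBIC))
E
```

```text
13.45 [ 0.4854 -0.2276  0.1209] bar -88.5735319860204 0.01599661804599183 [0.031 0.014 0.172] [-0.01  0.24  5.47] [  7.   35.5  24.4 108.5 -21.7  40.5  45.5]
```

View pics/s8.png

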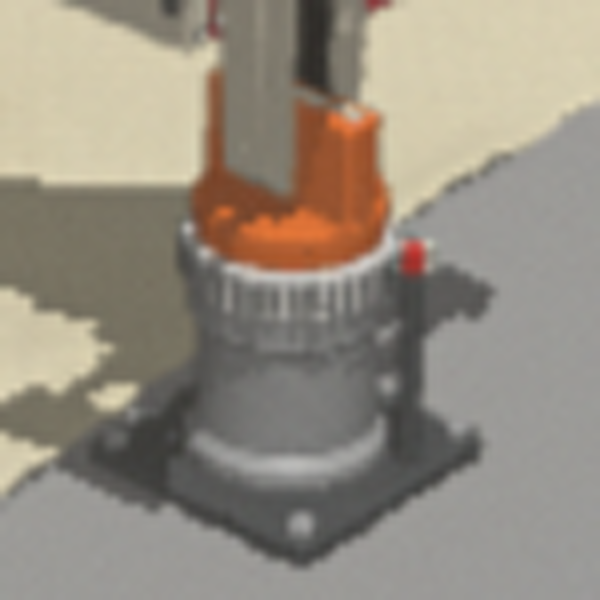

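Torque is about 0.2 N m and flat, with the worst-case slip still below 0.65. I stop here, release and look again.

>>> carry_out(steps=[0, 0, 0, 0, 30, 0, 0, 0, 0, 60, 0, 0, 0, 0, 80, 0, 0, 0, 0, 80, 0, 0, 0, 0, 80])

```text
t: 14.0
eef_pos: [0.4848, -0.2275, 0.1204]
orientation: [[-0.025, 1.0, -0.001], [1.0, 0.025, 0.0], [0.0, -0.001, -1.0]]
ft_force: [-0.2, -0.2, -0.2]
finger_gap: 0.0509
```

>>> carry_out(steps=[0, 0, -0.6, 0, 90, 0, 0, -1.2, 0, 90, 0, 0, -1.8, 0, 90, 0, 0, -2.3, 0, 90, -0.5, 0, -2.3, 0, 90])

```text
t: 14.5
eef_pos: [0.4884, -0.2503, 0.239]
orientation: [[-0.032, 0.999, 0.007], [1.0, 0.032, 0.0], [0.0, 0.007, -1.0]]
ft_force: [0.5, 0.2, -0.2]
finger_gap: 0.0833
```

>>> carry_out(steps=[-0.6, 0, 0, 0, 90, -1.2, 0, 0, 0, 90, -1.4, 0, 0, 0, 90, -1.4, 0, 0, 0, 90, -1.4, 0, 0, 0, 90])

```text
t: 15.0
eef_pos: [0.4877, -0.3208, 0.2352]
orientation: [[-0.027, 1.0, -0.001], [1.0, 0.027, 0.002], [0.002, -0.001, -1.0]]
ft_force: [0.1, 0.7, -0.4]
finger_gap: 0.0838
```

```bash
python3 st.py;python3 - <<'E'
from h import *
viewer.camera('wrist')
i=viewer.camera_info('wrist');im=viewer.camera('wrist');cv2.imwrite('pics/w9.png',im)
import pickle;pickle.dump(i,open('w9.pkl','wb'))
u,v=map(int,w2px('wrist',(.486,-.228,.11)));u=max(u,60);v=max(v,60);print(u-60,v-60)
cv2.imwrite('pics/c9.png',cv2.resize(im[v-60:v+60,u-60:u+60],(600,600),interpolation=cv2.INTER_CUBIC))
E
```

```text
15.0 [ 0.4877 -0.3208  0.2352] bar -88.46438528592655 0.08384038053349997 [-0.076  0.053  0.027] [ 0.07  0.69 -0.41] [ 13.4  31.5  28.7  93.6 -17.1  59.4  48.9]
256 60
```

View pics/c9.png

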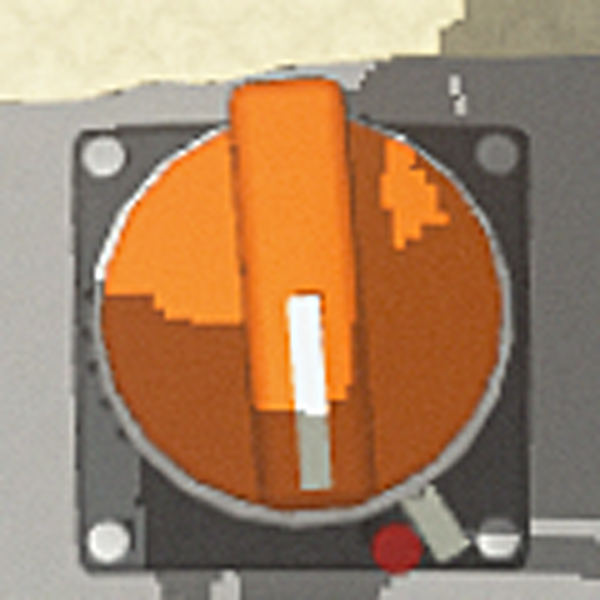

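Run:
```python
from h import *
import pickle
an=lambda d:np.degrees(np.arctan2(d[1],d[0]))
for nm,ox,oy,L in [('w7',256,58,[(302,298),(309,490),(295,83),(308,505),(375,559),(443,560),(411,505)]),('w9',256,60,[(304,298),(315,487),(288,82),(317,503),(397,547),(453,551),(420,498)]),
   ('w2',260,70,[(308,278),(122,343),(515,215),(112,345),(110,447),(125,503),(165,455)])]:
    i=pickle.load(open(nm+'.pkl','rb'))
    P=lambda q,z:px2w('wrist',ox+(q[0]+.5)/5-.5,oy+(q[1]+.5)/5-.5,z,i)
    ls,le,b1,b2=[P(q,.133) for q in L[:4]];c=(b1+b2)/2 
    pin=an(P(L[4],.086)-c)
    print(nm,c[:2],'line',an(le-ls)-pin,'bar',an(b2-b1)-pin,'pin',pin,[ (z,round(an(P(L[5],z)-c)-pin,1),round(an(P(L[5],z)-P(L[6],z))-pin,1)) for z in(.07,.08,.088)])
```

```text
w7 [ 0.48530887 -0.22815257] line -14.850726381700355 bar -15.193298323886566 pin -66.15789541431452 [(0.07, np.float64(14.2), np.float64(13.6)), (0.08, np.float64(13.7), np.float64(13.6)), (0.088, np.float64(13.3), np.float64(13.6))]
w9 [ 0.48539234 -0.22816839] line -18.88263074674849 bar -18.33186431756434 pin -66.1791954982155 [(0.07, np.float64(11.3), np.float64(10.1)), (0.08, np.float64(10.8), np.float64(10.1)), (0.088, np.float64(10.4), np.float64(10.1))]
w2 [0.52647802 0.12826333] line -17.84497447915645 bar -18.608033659512785 pin -70.16363407653579 [(0.07, np.float64(10.7), np.float64(12.8)), (0.08, np.float64(11.0), np.float64(12.8)), (0.088, np.float64(11.3), np.float64(12.8))]
```

The orange vessel now matches the blue one: the pointer tab touches the pin (10.8° from it, blue 11.0°) and the line is 18.6° past the pin (blue 18.2°). The arm is clear, so I hand in.

Run:
```python
from h import *
print(order.finish_job(),state()['t'])
```

```text
the job is handed in; nothing more can be done
the job is handed in; nothing more can be done
```

The orange vessel is closed: its pointer is at the pin, its clutch is at the first click, and the arm is clear of everything. I handed the job in at about 15 s; it reported no verdict.

- **What I did:** I gripped the bar handle and turned it clockwise about 62°. The clutch torque rose, then changed sign as it passed its peak, and I let go.
- **Check that failed:** the first look after letting go showed one step of slip (29°), but the pointer was about 3° short of the pin. The collar had probably been kicked back by the snap while I held the bar. I regripped, turned about 7° more and released. By my estimate the slip stayed below 0.65 rad, well short of a second click.
- **Last check:** the final picture agrees with the blue vessel to within about a degree. The pointer is about 10.8° before the pin's centre (blue 11.0°). The white line is about 18.6° past the pin (blue 18.2°), which is 29° past the pointer.
- **Not touched:** I left the blue and turquoise vessels alone.

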